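# Snap the cover plate onto the open control unit

## Task

Close the open control unit: take the cover plate that has a hole in each of its four corners by its handle, set it over the four snap standoffs (either way round) and press it down evenly until every standoff has clicked through and the plate lies fully home and flat on all four shoulders. Lower the plate, do not drop it, let go of it at the end, and leave the similar plate with only two holes where it is.

Things in the scene. Friction and masses are not known exactly. Their poses are not given: they have to be found in the camera images.
- unit: Open control unit, fixed: grey tray 170 (x) x 130 (y) mm, rim 24 mm high, circuit board inside, four white snap standoffs at x +-58, y +-38 mm. Origin at the centre of its underside, z up. Each standoff: 28 mm wide shoulder at z = 30 mm, 19 mm neck, two sprung barbs (27 mm across at z = 38 mm, tapering in to the neck at z = 46 mm), cone from 19 mm wide at z = 40 to a 3 mm tip at z = 58 mm.
- cover: Cover plate to fit: bare aluminium, 150 (x) x 110 (y) x 5 mm, 0.16 kg, four 22 mm round holes at x +-58, y +-38 mm. Origin at the centre of its underside, z up; lies flat, handle up. Central dark bridge handle: bar along x, 74 mm long, 14 mm wide (y), from z = 30 to 44 mm, on two 10 mm pillars at x +-29 mm; grip it across y. Fits the unit either way round (half a turn).
- seat (a point): Point fixed on the unit, at the middle of the four standoffs at shoulder height (30 mm above the unit's underside), axes as the unit's: the plate's origin ends here when fully home. A plate laid on loosely stops on the barbs about 14 to 17 mm higher; pressing it past all barbs takes about 10 to 20 N straight down at its centre.
- other_cover: A cover plate for another unit, to be left alone: same metal, outline, handle and frame, but with only two 22 mm holes, at x = +-58 mm, y = 0.

How it is judged (in metres and radians):
At the end, for the whole second after the job is handed in: The four-hole plate rests on all four shoulders under every barb: underside at its centre under 1.5 mm above shoulder height, level within 0.03 rad, within 6 mm of the unit's centre and 0.08 rad of its direction (either way round), at rest; the two-hole plate within 30 mm of its start (z of cover in the frame of seat between -0.003 and 0.0015 m and horizontal distance between cover and unit below 0.006 m and angle between the z axis of cover and the z axis of unit, either way round below 0.03 rad and angle between cover's own z axis and vertical below 0.03 rad and angle between the x axis of cover and the x axis of unit, either way round below 0.08 rad and linear speed of cover below 0.01 m/s and distance of other_cover from where it was at the start of the episode below 0.03 m); the robot touches nothing.
It fails at once if the cover plate is dropped (falls freely faster than 0.7 m/s, about 25 mm) (linear speed of cover above 0.7 m/s and contact force between the fingers and cover below 0.05 N).
It fails at once if the two-hole plate is moved by more than 30 mm (distance of other_cover from where it was at the start of the episode above 0.03 m).
It also fails if it takes over 38 s, if anything falls off the work surface, if the arm or the gripper's body presses on something with over 40 N, if the wrist force passes 120 N, or if a joint passes its speed limit or range.

## Robot

A 7-joint arm with a two-finger parallel gripper is mounted at the origin on a cart in front of the work surface, level with it; the furniture and walls round the work are solid. World frame = base frame: x ahead of the robot, y to its left, z up, the work surface at z = 0. Lengths are in m, angles in degrees, forces in N, time in s.
With the tool pointing down it reaches from about 0.35 to 0.9 m from the base axis. Payload 19.9 kg.
Tool frame: the origin (TCP) lies on the centre line of the jaws, within the pads' length; the fingertips stand 25 mm ahead of it and the grasp point (between the pads) lies 6 mm ahead of it; z points along the fingers, y is the line along which they close (so a half turn about z gives the same grasp; the last joint's range is limited). The gripper opens to 94 mm and grips with 3 to 60 N. Pads are 16 mm wide; open, the fingers measure 119 mm over their backs; the gripper's body (75 mm by 177 mm) begins 78 mm behind the grasp point.
Start: joints at [-70.904, 23.915, -0.59, 92.452, 0.269, 63.638, -3.037], TCP at [0.229, 0.582, 0.23] pointing down, gripper open.
Joint ranges: [-161.28, 161.28], [-22.2, 115.67], [-73.04, 71.86], [3.21, 147.25], [-68.34, 248.33], [10.77, 114.83], [-161.83, 161.83]. Speed limits (degrees/s): [108.29, 108.29, 136.94, 136.94, 172.46, 172.46, 172.46].

## Interface

Orientations are given as [roll, pitch, yaw] about the fixed x, y, z axes, in that order (R = Rz(yaw) Ry(pitch) Rx(roll)).
In Python, from station import ctrl, viewer, workorder gives the robot as it stands.
- The arm moves only by the tool arm_command, never from a script. Its argument "rows" is a list of rows, each a list of 3 entries, a list of its own where there are three numbers: the shift along the tool's x, y, z in m, then the turn, a rotation vector about the tool's x, y, z in units of 10 degrees (1.0 is 10 degrees), then the opening, from 0 (shut) to 1 (fully open). A call has 1 to 10 rows; each row is the pose to reach, as a shift and turn from the pose commanded when the call began, along the tool's axes at that moment; what a row does not reach only later rows make up. A row lasts 1/8 s, in which the tool goes at most 62.5 mm and 10.7 degrees, less where a joint would pass 70% of its speed; a pose out of reach is approached as far as the arm can. A call with a gripper value outside its range is refused whole. The fingers move at their own pace and stop on an object; the grip force is fixed at half the most. Time passes only in rows, so rows that repeat a pose let the fingers close. It gives the time, the measured TCP pose, the force, the opening and the grip force at its end, in the units of the state.
- ctrl.observe(): the state, without advancing time (a new reading comes with each control period).
- viewer.read_camera(name): name is "scene" or "top" or "wrist"; returns the picture (480x640x3 uint8, red, green, blue); there is no depth.
- viewer.camera_info(name): a dict with "camera_matrix" (3x3 intrinsics, pixels), "rvec" (rotation vector, rad) and "tvec" (3), from world to camera coordinates, as OpenCV has them; the wrist camera has in their place "mount" (4x4, takes a point from camera to tool coordinates, whose origin is the TCP and whose axes are the flange's). Camera axes: x right, y down, z forward; pixel columns grow to the right and rows downward; lengths in m; the calibration is good to about 2 mm. A picture is of the moment at which its call begins: read the wrist's pose just before it. camera_info takes no time and is no camera call.
- workorder.close_job(): hands the job in; it is judged then, once.
The state is a dict: "clock": time; "joint_pos": joint angles; "dq": joint speeds; "joint_efforts": joint torques, N m; "position": TCP position; "orientation": TCP orientation; "contact_force": force on the tool from outside, world axes, zero at the start; "ft_torque": the same for the moment, N m; "grip_width": finger opening in m; "finger_force": force on a finger pad.
Only numpy, scipy, OpenCV 4.12 (cv2) and the standard library are available. Lean on these libraries where they do the work, as an engineer would, in place of code of your own. Each camera call takes 0.05 s, during which the arm holds its last target. There are 200 camera calls.

## Working session

There is one attempt and no reset: what is moved stays moved. The work goes in short steps, Python scripts to look and compute and a tool call to move; the robot and the scene stay as the last step left them, time stands still between calls to the robot, and variables do not carry over. Pictures are saved under pics/ and viewed, at most 10 in all, crops included, and the job is handed in when it is done.

Besides the shell and the picture viewer there is one more tool, called after "Request:" in YAML: its name, and indented under it one key for each argument. arm_command: Moves the arm, as the interface text tells. Its arguments: {"type":"object","properties":{"rows":{"type":"array","items":{"type":"array"}}},"required":["rows"]}

```bash
mkdir -p pics
cat > h.py <<'E'
import numpy as np, cv2
from scipy.spatial.transform import Rotation as R
from station import ctrl, viewer, workorder
def cam(name, st=None):
    i=viewer.camera_info(name); K=np.array(i["camera_matrix"])
    if "mount" in i:
        M=np.array(i["mount"]); T=np.eye(4); T[:3,:3]=R.from_euler('xyz',st["orientation"],degrees=True).as_matrix(); T[:3,3]=st["position"]
        return K,T@M
    Rm=cv2.Rodrigues(np.array(i["rvec"],float))[0]; t=np.array(i["tvec"],float).ravel()
    T=np.eye(4); T[:3,:3]=Rm.T; T[:3,3]=-Rm.T@t
    return K,T
def onplane(K,T,uv,z):
    uv=np.atleast_2d(uv).astype(float)
    d=np.c_[uv,np.ones(len(uv))]@np.linalg.inv(K).T@T[:3,:3].T
    o=T[:3,3]; return o+d*((z-o[2])/d[:,2])[:,None]
def proj(K,T,P):
    p=(np.atleast_2d(P)-T[:3,3])@T[:3,:3]; q=p@K.T; return q[:,:2]/q[:,2:]
E
python3 - <<'E'
from h import *
s=ctrl.observe(); print(s)
for n in("top","scene"):
    im=viewer.read_camera(n); cv2.imwrite(f"pics/{n}0.png",im[:,:,::-1]); K,T=cam(n); print(n,K.tolist(),T.round(3).tolist())
print(cam("wrist",s))
E
```

```text
{'clock': 0.0, 'joint_pos': array([-70.90378916,  23.94674545,  -0.59116467,  92.48349775,
         0.26954724,  63.63676575,  -3.03543242]), 'dq': array([ 0.12125429, -0.03361084, -0.06087075, -0.04020982, -0.09560717,
        0.10373121, -0.02784515]), 'joint_efforts': array([-8.34608363e-05, -8.51273990e+01,  6.38563335e-01, -4.25964582e+01,
       -4.88932896e-02,  1.90659886e-02,  1.45779632e-04]), 'position': array([0.22868292, 0.58131397, 0.22985415]), 'orientation': array([-1.79934540e+02,  4.90656224e-03,  1.58528613e+02]), 'contact_force': array([-0.41469543, -0.47670093, -0.60488036]), 'ft_torque': array([-0.00154572, -0.00058198, -0.00983671]), 'finger_force': 0.0, 'grip_width': 0.09406734059240371}
top [[453.7295947139172, 0.0, 312.24788193109674], [0.0, 453.7295947139172, 235.0223733009806], [0.0, 0.0, 1.0]] [[-0.019, -0.988, 0.156, 0.297], [-1.0, 0.022, 0.02, -0.015], [-0.023, -0.156, -0.988, 1.212], [0.0, 0.0, 0.0, 1.0]]
scene [[556.0624711756685, 0.0, 326.20479293411404], [0.0, 556.0624711756685, 250.38893509788096], [0.0, 0.0, 1.0]] [[0.814, -0.255, 0.522, -0.158], [-0.58, -0.39, 0.715, -0.849], [0.021, -0.885, -0.466, 0.62], [0.0, 0.0, 0.0, 1.0]]
(array([[357.07819063,   0.        , 320.0603865 ],
       [  0.        , 357.07819063, 237.79918212],
       [  0.        ,   0.        ,   1.        ]]), array([[ 0.36583155,  0.90486003,  0.2177053 ,  0.16471523],
       [ 0.9306797 , -0.35527761, -0.08725318,  0.60651085],
       [-0.0016061 ,  0.23453387, -0.97210662,  0.38561606],
       [ 0.        ,  0.        ,  0.        ,  1.        ]]))
```

View pics/top0.png

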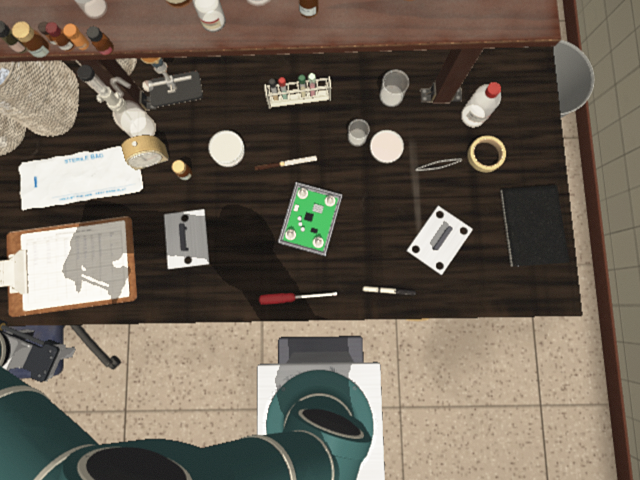

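View pics/scene0.png

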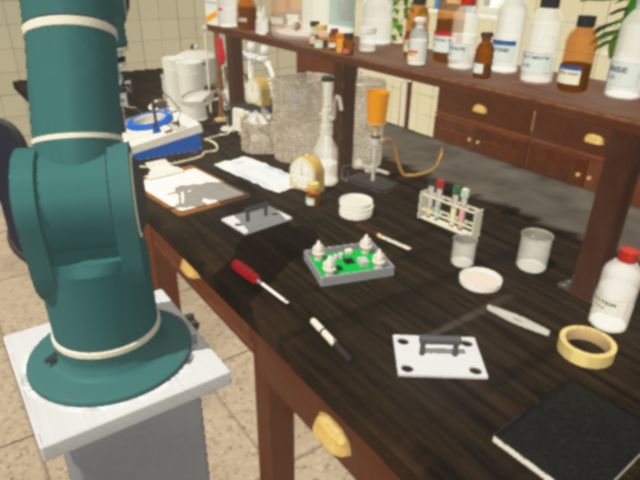

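The top view shows the four-hole cover at about (440,240), the open unit with its standoffs at (311,218), and the two-hole plate at (186,240), which stays put. I'll measure the first two from this view.

```bash
cat > m.py <<'E'
from h import *
im=cv2.imread("pics/top0.png"); K,T=cam("top")
hsv=cv2.cvtColor(im,cv2.COLOR_BGR2HSV)
def rect(mask,roi,z):
    x0,x1,y0,y1=roi; m=np.zeros_like(mask); m[y0:y1,x0:x1]=mask[y0:y1,x0:x1]
    m=cv2.morphologyEx(m,cv2.MORPH_OPEN,np.ones((3,3)))
    c=max(cv2.findContours(m,0,2)[0],key=cv2.contourArea)[:,0]
    P=onplane(K,T,c,z)[:,:2].astype(np.float32); r=cv2.minAreaRect(P*1000); b=cv2.boxPoints(r)
    e=b[1]-b[0]; f=b[2]-b[1]; L=e if np.hypot(*e)>np.hypot(*f) else f
    print(np.round(r[0],1),np.round(r[1],1),"long axis deg",np.degrees(np.arctan2(L[1],L[0]))%180)
light=((hsv[...,2]>150)).astype(np.uint8)*255
rect(light,(395,485,195,285),.005)
g=((hsv[...,0]>40)&(hsv[...,0]<85)&(hsv[...,1]>120)).astype(np.uint8)*255
rect(g,(265,355,170,265),.01)
# standoffs: bright, low saturation
w=((hsv[...,2]>170)&(hsv[...,1]<60)).astype(np.uint8)*255; w[:,:265]=0;w[:,350:]=0;w[:175]=0;w[260:]=0
n,_,st,c=cv2.connectedComponentsWithStats(w)
for i in range(1,n):
    if st[i,4]>15: print(st[i],c[i].round(1),onplane(K,T,c[i],.035).round(4))
d=255-light; d[:, :400]=0; d[:,480:]=0;d[:200]=0;d[280:]=0
n,_,st,c=cv2.connectedComponentsWithStats(d)
for i in range(1,n):
    if 15<st[i,4]<400: print("hole",st[i],c[i].round(1),onplane(K,T,c[i],.004).round(4))
E
python3 m.py
```

```text
[ 468.  -331.1] [111.4 151.8] long axis deg 142.94127
[531.6  13.7] [109.3 148.7] long axis deg 162.878
[297 188  11  11  86] [302.4 193.2] [[0.5966 0.0321 0.035 ]]
[325 196  10  10  80] [329.8 200.8] [[ 0.574  -0.0403  0.035 ]]
[294 204   5   7  26] [295.9 207.3] [[0.5585 0.0499 0.035 ]]
[313 204  10   9  70] [317.6 208.2] [[ 0.5549 -0.0075  0.035 ]]
[301 227   4   5  16] [302.5 229. ] [[0.4998 0.0333 0.035 ]]
[284 230  12  10  82] [290.1 234.7] [[0.4855 0.0661 0.035 ]]
[313 237  11  11  80] [318.  242.6] [[ 0.4628 -0.0067  0.035 ]]
hole [436 211   8   7  45] [439.6 214.1] [[ 0.5375 -0.336   0.004 ]]
hole [432 226  20  24 173] [441.7 237.6] [[ 0.4734 -0.3378  0.004 ]]
hole [460 227   8   8  47] [463.2 230.4] [[ 0.4914 -0.3961  0.004 ]]
hole [412 246   8   7  46] [415.4 248.9] [[ 0.4444 -0.2659  0.004 ]]
hole [436 262   8   8  47] [439.3 265.4] [[ 0.3989 -0.3267  0.004 ]]
```

Request:
arm_command:
  rows:
    - [[-0.31,-0.2,0],[0,0,0.8],1]
    - [[-0.31,-0.2,0],[0,0,1.55],1]
    - [[-0.31,-0.2,0],[0,0,1.55],1]
    - [[-0.31,-0.2,0],[0,0,1.55],1]
    - [[-0.31,-0.2,0],[0,0,1.55],1]
    - [[-0.31,-0.2,0],[0,0,1.55],1]
    - [[-0.557,-0.761,0.03],[0,0,1.55],1]
    - [[-0.557,-0.761,0.03],[0,0,1.55],1]
    - [[-0.557,-0.761,0.03],[0,0,1.55],1]
    - [[-0.557,-0.761,0.03],[0,0,1.55],1]

```text
clock: 1.35
position: [0.4537, 0.0306, 0.2182]
orientation: [180.0, 0.0, 143.0]
contact_force: [1.7, 0.1, 0.4]
grip_width: 0.0936
finger_force: 0.0
```

Request:
arm_command:
  rows:
    - [[-0.229,-0.281,0.02],[0,0,0],1]
    - [[-0.229,-0.281,0.02],[0,0,0],1]
    - [[-0.229,-0.281,0.02],[0,0,0],1]
    - [[-0.229,-0.281,0.02],[0,0,0],1]
    - [[-0.229,-0.281,0.02],[0,0,0],1]
    - [[-0.229,-0.281,0.02],[0,0,0],1]
    - [[-0.229,-0.281,0.02],[0,0,0],1]
    - [[-0.229,-0.281,0.02],[0,0,0],1]

```text
clock: 2.35
position: [0.4678, -0.3292, 0.1979]
orientation: [-180.0, -0.1, 143.0]
contact_force: [-0.0, -0.3, -0.2]
grip_width: 0.0942
finger_force: 0.0
```

Run:
```python
from h import *
s=ctrl.observe(); im=viewer.read_camera("wrist"); cv2.imwrite("pics/w1.png",im[:,:,::-1]); K,T=cam("wrist",s)
np.savez("w1.npz",K=K,T=T); print(s["position"],s["orientation"])
```

```text
[ 0.46783908 -0.32919431  0.19789005] [-1.79999407e+02 -5.11753540e-02  1.43025532e+02]
```

View pics/w1.png

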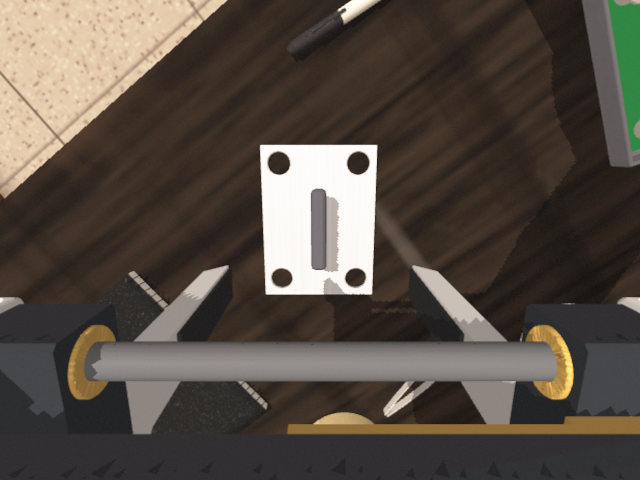

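The wrist view shows the plate with its holes near (279,163), (358,163), (281,277) and (355,277), and the handle running between the fingers at about (318,229). Next I'll measure the holes.

```bash
cat > holes.py <<'E'
from h import *
im=cv2.imread("pics/w1.png"); d=np.load("w1.npz"); K,T=d["K"],d["T"]
m=(cv2.cvtColor(im,cv2.COLOR_BGR2GRAY)<120).astype(np.uint8); m[:145]=0;m[293:]=0;m[:,:265]=0;m[:,:][:,374:]=0
n,_,st,c=cv2.connectedComponentsWithStats(m); H=[]
for i in range(1,n):
    if 200<st[i,4]<900 and max(st[i,2:4])<30:
        p=onplane(K,T,c[i],.004)[0]; H.append(p); print(st[i],p.round(4))
H=np.array(H)[:,:2]; 
if len(H)==4:
    H=H[np.argsort(H[:,0]+0*H[:,1])]; ctr=H.mean(0); print(ctr)
    D=[(np.linalg.norm(a-b),np.degrees(np.arctan2(*(a-b)[::-1]))%180) for i,a in enumerate(H) for b in H[:i]]; print(np.round(D,4))
E
python3 holes.py
```

```text
[268 152  22  23 387] [ 0.3968 -0.3263  0.004 ]
[347 152  22  22 383] [ 0.4424 -0.2655  0.004 ]
[272 269  20  18 288] [ 0.4896 -0.3962  0.004 ]
[345 269  21  18 283] [ 0.5353 -0.3353  0.004 ]
[ 0.46602367 -0.33084677]
[[7.600000e-02 5.316080e+01]
 [1.162000e-01 1.430145e+02]
 [1.390000e-01 1.098562e+02]
 [1.388000e-01 1.762919e+02]
 [1.162000e-01 1.430705e+02]
 [7.610000e-02 5.313460e+01]]
```

Request:
arm_command:
  rows:
    - [[0,-0.002,0.06],[0,0,0],1]
    - [[0,-0.002,0.11],[0,0,0],1]
    - [[0,-0.002,0.145],[0,0,0],0.6]
    - [[0,-0.002,0.158],[0,0,0],0.5]
    - [[0,-0.002,0.158],[0,0,0],0.3]
    - [[0,-0.002,0.158],[0,0,0],0]
    - [[0,-0.002,0.158],[0,0,0],0]
    - [[0,-0.002,0.158],[0,0,0],0]
    - [[0,-0.002,0.158],[0,0,0],0]

```text
clock: 3.52
position: [0.4669, -0.3314, 0.0406]
orientation: [180.0, 0.0, 143.0]
contact_force: [0.4, -0.7, -0.0]
grip_width: 0.0275
finger_force: 0.0
```

Request:
arm_command:
  rows:
    - [[0,0,0],[0,0,0],0]
    - [[0,0,0],[0,0,0],0]
    - [[0,0,0],[0,0,0],0]
    - [[0,0,0],[0,0,0],0]
    - [[0,0,-0.01],[0,0,0],0]
    - [[0,0,-0.05],[0,0,0],0]
    - [[0,0,-0.1],[0,0,0],0]
    - [[0,0,-0.14],[0,0,0],0]
    - [[0,0,-0.14],[0,0,0],0]

```text
clock: 4.65
position: [0.4678, -0.3322, 0.1835]
orientation: [179.9, 0.3, 143.0]
contact_force: [0.3, -0.6, -2.3]
grip_width: 0.014
finger_force: 30.0
```

Request:
arm_command:
  rows:
    - [[0.004,0.03,-0.02],[0,0,-0.2],0]
    - [[0.01,0.08,-0.04],[0,0,-0.5],0]
    - [[0.017,0.135,-0.055],[0,0,-0.8],0]
    - [[0.024,0.19,-0.055],[0,0,-1.1],0]
    - [[0.032,0.245,-0.055],[0,0,-1.4],0]
    - [[0.038,0.295,-0.055],[0,0,-1.7],0]
    - [[0.042,0.33,-0.055],[0,0,-1.9],0]
    - [[0.044,0.348,-0.055],[0,0,-2.0],0]
    - [[0.045,0.354,-0.055],[0,0,-2.0],0]
    - [[0.045,0.354,-0.055],[0,0,-2.0],0]

```text
clock: 5.9
position: [0.6433, -0.0226, 0.2351]
orientation: [-180.0, -0.0, 162.9]
contact_force: [-0.7, -0.8, -1.2]
grip_width: 0.0138
finger_force: 30.0
```

Run:
```python
from h import *
s=ctrl.observe(); im=viewer.read_camera("wrist"); cv2.imwrite("pics/w2.png",im[:,:,::-1]); K,T=cam("wrist",s)
np.savez("w2.npz",K=K,T=T); print(s["position"],s["orientation"],s["clock"],s["grip_width"])
```

```text
[ 0.64334415 -0.02258798  0.23511311] [-1.79965077e+02 -1.12266151e-02  1.62927437e+02] 5.9 0.01375737050416603
```

View pics/w2.png

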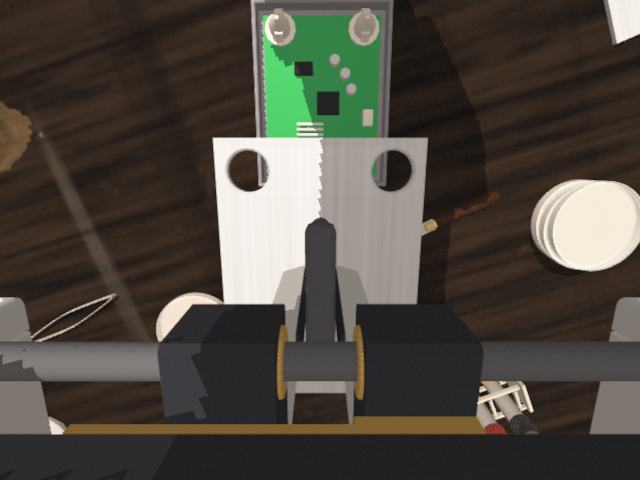

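The wrist view shows two standoffs at about (280,28) and (364,28), and the held plate's near holes at (248,170) and (392,170). I'll compare these with predicted positions.

```bash
cat > f.py <<'E'
from h import *
im=cv2.imread("pics/w2.png"); d=np.load("w2.npz"); K,T=d["K"],d["T"]
def uy(a): return np.array([[np.cos(a),-np.sin(a)],[np.sin(a),np.cos(a)]])
C=np.array([.5297,.0128]); A=np.radians(163)
B=cv2.resize(im[0:60,240:400],None,fx=5,fy=5,interpolation=cv2.INTER_CUBIC)
for sy in(-1,1):
    p=C+uy(A)@[.058,.038*sy]; t=np.linspace(0,6.283,60)
    for z,r in((.03,.014),(.058,.0015),(.04,.0095)):
        q=proj(K,T,np.c_[p[0]+r*np.cos(t),p[1]+r*np.sin(t),0*t+z]); print(z,q.mean(0).round(1))
        cv2.polylines(B,[(((q-[240,0])+.5)*5).astype(np.int32)],True,(0,0,255))
cv2.imwrite("pics/o2.png",B)
# plate holes: dark/green blob inside the plate = not plate-bright; fit ellipse
tcp=np.array([.64334,-.02259]); zt=.23511-.0406+.005; P=[]
hsv=cv2.cvtColor(im,cv2.COLOR_BGR2HSV)
for x0 in(222,366):
    m=((hsv[...,2]<110)|(hsv[...,1]>60)).astype(np.uint8)[145:197,x0:x0+52]
    c=max(cv2.findContours(m,0,2)[0],key=cv2.contourArea); (u,v),ax,_=cv2.fitEllipse(cv2.convexHull(c)); q=onplane(K,T,[u+x0,v+145],zt)[0]; P.append(q)
    print("hole",u+x0,v+145,np.round(ax,1),"in tool/mm",((uy(np.radians(162.93)).T@(q[:2]-tcp))*1000).round(1))
print(np.linalg.norm(P[0]-P[1]))
E
python3 f.py
```

```text
0.03 [362.7  29.7]
0.058 [366.5  18.4]
0.04 [363.9  25.9]
0.03 [279.3  29.8]
0.058 [275.5  18.5]
0.04 [278.  26.]
hole 247.96629333496094 170.49436569213867 [38.5 41.4] in tool/mm [59.1 38.2]
hole 392.11166763305664 170.36324310302734 [38.5 42. ] in tool/mm [ 59.2 -37.8]
0.07601354775397358
```

View pics/o2.png

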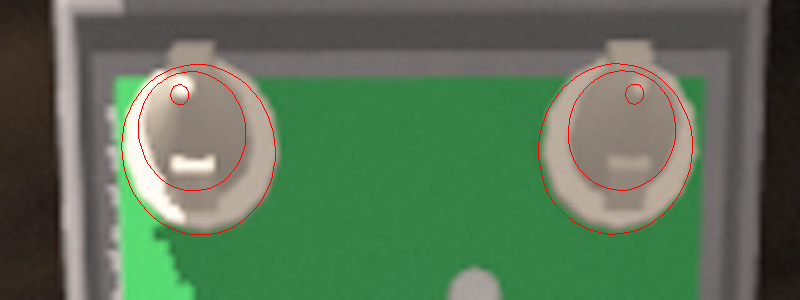

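Request:
arm_command:
  rows:
    - [[0.02,0,0],[0,0,0],0]
    - [[0.055,0,0.02],[0,0,0],0]
    - [[0.09,0,0.05],[0,0,0],0]
    - [[0.112,0,0.08],[0,0,0],0]
    - [[0.119,0,0.1],[0,0,0],0]
    - [[0.119,0,0.11],[0,0,0],0]
    - [[0.119,0,0.11],[0,0,0],0]
    - [[0.119,0,0.11],[0,0,0],0]

```text
clock: 6.95
position: [0.5306, 0.0128, 0.126]
orientation: [180.0, 0.1, 163.0]
contact_force: [1.0, 0.3, -1.9]
grip_width: 0.0137
finger_force: 30.0
```

Request:
arm_command:
  rows:
    - [[0.0005,-0.001,0.01],[0,0,0],0]
    - [[0.0005,-0.001,0.02],[0,0,0],0]
    - [[0.0005,-0.001,0.028],[0,0,0],0]
    - [[0.0005,-0.001,0.034],[0,0,0],0]
    - [[0.0005,-0.001,0.034],[0,0,0],0]
    - [[0.0005,-0.001,0.034],[0,0,0],0]

```text
clock: 7.7
position: [0.5293, 0.0125, 0.0914]
orientation: [180.0, 0.0, 163.0]
contact_force: [-0.5, -0.6, -2.2]
grip_width: 0.0134
finger_force: 30.0
```

Run:
```python
from h import *
im=viewer.read_camera("scene"); cv2.imwrite("pics/s3.png",cv2.resize(im[190:310,280:430,::-1],None,fx=4,fy=4))
```

```text
(no output)
```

View pics/s3.png

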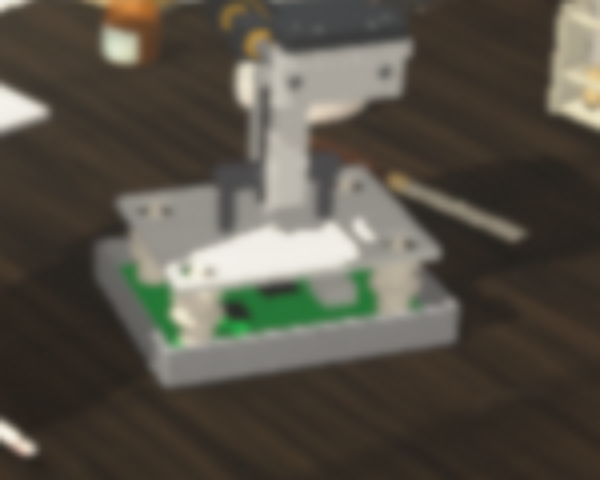

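The tips are rising through all four holes: in the crop they show near (155,210), (185,270), (352,183) and (403,243). Now I'll press slowly.

Request:
arm_command:
  rows:
    - [[0,0,0.003],[0,0,0],0]
    - [[0,0,0.006],[0,0,0],0]
    - [[0,0,0.009],[0,0,0],0]
    - [[0,0,0.012],[0,0,0],0]
    - [[0,0,0.015],[0,0,0],0]
    - [[0,0,0.017],[0,0,0],0]
    - [[0,0,0.017],[0,0,0],0]

```text
clock: 8.62
position: [0.5296, 0.0131, 0.0744]
orientation: [180.0, 0.0, 163.1]
contact_force: [2.8, 5.1, 2.6]
grip_width: 0.0135
finger_force: 30.0
```

Request:
arm_command:
  rows:
    - [[0,0,0.002],[0,0,0],0]
    - [[0,0,0.003],[0,0,0],0]
    - [[0,0,0.004],[0,0,0],0]
    - [[0,0,0.005],[0,0,0],0]
    - [[0,0,0.005],[0,0,0],0]

```text
clock: 9.25
position: [0.5289, 0.0122, 0.0702]
orientation: [180.0, -0.0, 163.0]
contact_force: [-10.7, 0.6, 27.0]
grip_width: 0.0139
finger_force: 30.0
```

Request:
arm_command:
  rows:
    - [[0,0,0.001],[0,0,0],0]
    - [[0,0,0.001],[0,0,0],0]
    - [[0,0,0.0],[0,0,0],0.3]
    - [[0,0,0.0],[0,0,0],0.4]
    - [[0,0,0.0],[0,0,0],0.5]
    - [[0,0,0.0],[0,0,0],0.5]
    - [[0,0,-0.03],[0,0,0],0.6]
    - [[0,0,-0.08],[0,0,0],0.6]
    - [[0,0,-0.14],[0,0,0],0.6]
    - [[0,0,-0.14],[0,0,0],0.6]

```text
clock: 10.5
position: [0.531, 0.0125, 0.2132]
orientation: [179.8, 0.3, 163.0]
contact_force: [-0.8, -0.1, 0.1]
grip_width: 0.0565
finger_force: 0.0
```

Run:
```python
from h import *
im=viewer.read_camera("scene"); a=cv2.resize(im[190:310,290:410,::-1],None,fx=4,fy=4,interpolation=cv2.INTER_CUBIC)
s=ctrl.observe(); w=viewer.read_camera("wrist"); K,T=cam("wrist",s); np.savez("w4.npz",K=K,T=T); cv2.imwrite("pics/w4.png",w[:,:,::-1])
print(s["position"],s["orientation"])
b=w[100:340,220:420,::-1]; b=cv2.resize(b,(300,360)); a=cv2.copyMakeBorder(a,0,0,0,0,0); b=cv2.copyMakeBorder(b,0,120,0,0,cv2.BORDER_CONSTANT)
cv2.imwrite("pics/c4.png",np.hstack([a,b]))
```

```text
[0.52986556 0.01263727 0.21081842] [1.79902728e+02 1.56730200e-01 1.63035871e+02]
```

View pics/c4.png

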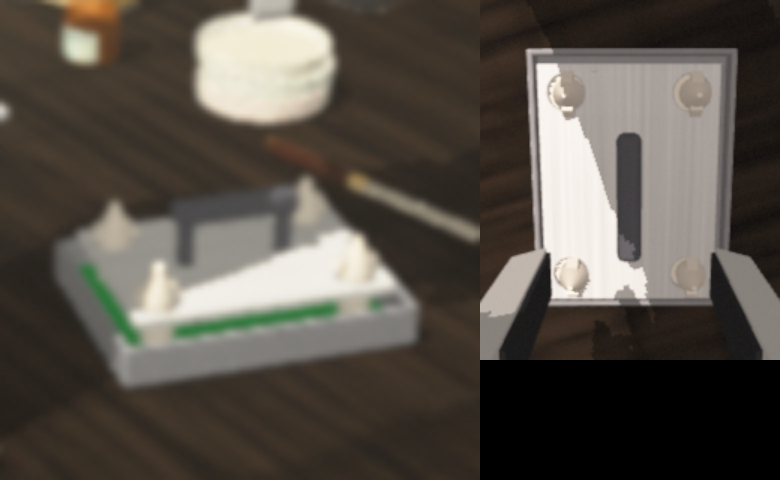

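The plate appears down with all four cones through it. To confirm, I'll press straight on the plate with open fingertips straddling the handle. If it's home, they should make contact at TCP z = 0.060.

Request:
arm_command:
  rows:
    - [[0,0,0.06],[0,0,0],0.5]
    - [[0,0,0.11],[0,0,0],0.5]
    - [[0,0,0.14],[0,0,0],0.5]
    - [[0,0,0.146],[0,0,0],0.5]
    - [[0,0,0.149],[0,0,0],0.5]
    - [[0,0,0.151],[0,0,0],0.5]
    - [[0,0,0.152],[0,0,0],0.5]
    - [[0,0,0.152],[0,0,0],0.5]

```text
clock: 11.6
position: [0.5293, 0.0122, 0.06]
orientation: [179.9, 0.0, 163.0]
contact_force: [-18.5, -1.2, 43.9]
grip_width: 0.0469
finger_force: 22.2
```

Request:
arm_command:
  rows:
    - [[0,0,-0.005],[0,0,0],0.5]
    - [[0,0,-0.03],[0,0,0],0.5]
    - [[0,0,-0.08],[0,0,0],0.5]
    - [[0,0,-0.14],[0,0,0],0.5]
    - [[-0.06,0,-0.17],[0,0,0],0.5]
    - [[-0.1,0,-0.17],[0,0,0],0.5]
    - [[-0.1,0,-0.17],[0,0,0],0.5]

```text
clock: 12.48
position: [0.6267, -0.0178, 0.2282]
orientation: [-180.0, 0.1, 163.0]
contact_force: [-0.8, 0.1, -1.3]
grip_width: 0.0468
finger_force: 0.0
```

Run:
```python
from h import *
s=ctrl.observe(); w=viewer.read_camera("wrist")
im=viewer.read_camera("scene"); a=cv2.resize(im[225:290,295:400,::-1],(780,482),interpolation=cv2.INTER_CUBIC)
cv2.imwrite("pics/s5.png",a)
```

```text
(no output)
```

View pics/s5.png

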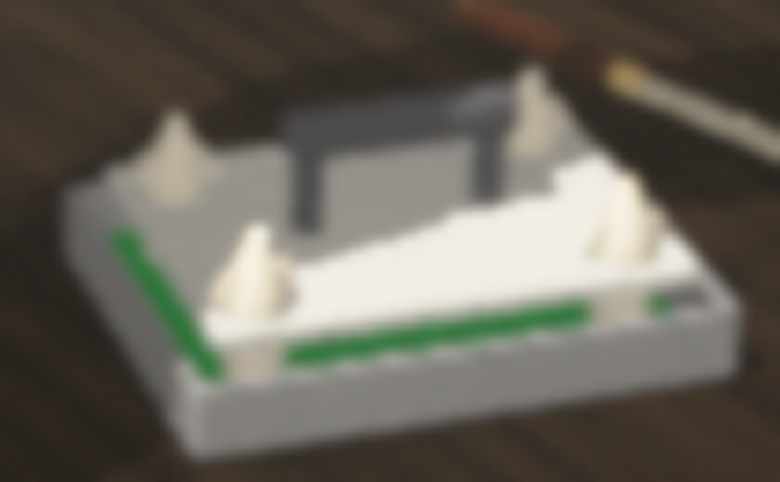

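All four barbs stand clear above the plate, at about (175,170), (250,285), (535,125) and (625,235), and the plate lies level. I'm handing the job in.

```bash
python3 -c "
from station import workorder
print(workorder.close_job())"
```

```text
the job is handed in; nothing more can be done
None
```

The four-hole cover is pressed home on all four standoffs and released, the two-hole plate was never touched, and I handed the job in at about 12.6 s; the hand-in call returned no verdict.

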